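# Put a returned stack of driveline parts back into stock

## Task

A drive flange, a chain sprocket, a ball bearing and a castle nut have come back to the parts counter piled on one another; take the pile apart and put each part away in the stock tray that already holds one like it, in the middle of the tray's empty half. Set each down flat on the tray's floor, the same way up as its like, without letting it drop, and knock over neither the oil bottle nor the spray can.

Things in the scene. Friction and masses are not known exactly. Their poses are not given: they have to be found in the camera images.
- flange: Drive flange, dark steel, 0.76 kg: round disc 96 mm in diameter, 9 mm thick, with four bolt holes; on it a round boss 56 mm in diameter up to 32 mm above the underside; 30 mm bore. Lowest of the stack, on the counter. Origin: centre of the underside; z up through the boss. To be gripped by the boss.
- sprocket: Chain sprocket, bright steel, 0.43 kg: toothed plate 80 mm across, 8 mm thick; on it a round hub 46 mm in diameter up to 26 mm above the underside; 22 mm bore. At the start it lies, hub up, on the flange's boss. Origin: centre of the underside; z up through the hub. To be gripped by the hub.
- bearing: Ball bearing, 0.29 kg: a plain round ring 62 mm in outer diameter, 24 mm high, 30 mm bore, with black seals between its bright rings. At the start it lies on the sprocket's hub. Origin: centre of the underside; z along its axis, up at the start.
- nut: Castle nut, bright steel, 0.13 kg: hexagon 36 mm across flats, 19 mm high; on it a round slotted crown 34 mm in diameter up to 27 mm above the underside; 24 mm bore. On top of the stack at the start. Origin: centre of the underside; z up through the crown; +x is square to one of the six flats (the others follow every 60 degrees).
- tray_flange: Fixed shallow grey sheet-metal tray, 232 mm (x) by 120 mm (y), floor 2 mm thick, rim 8 mm high; one of four in a row on a 3 mm mat. A drive flange like the loose one is fixed in its far (+x) half, 112 mm from the origin; the near half is empty. Origin: underside (3 mm above the counter), under the middle of the empty half, 60 mm from the near end; x along the tray, z up.
- tray_sprocket: Fixed shallow grey sheet-metal tray, 232 mm (x) by 120 mm (y), floor 2 mm thick, rim 8 mm high; one of four in a row on a 3 mm mat. A chain sprocket like the loose one is fixed in its far (+x) half, 112 mm from the origin; the near half is empty. Origin: underside (3 mm above the counter), under the middle of the empty half, 60 mm from the near end; x along the tray, z up.
- tray_bearing: Fixed shallow grey sheet-metal tray, 232 mm (x) by 120 mm (y), floor 2 mm thick, rim 8 mm high; one of four in a row on a 3 mm mat. A ball bearing like the loose one is fixed in its far (+x) half, 112 mm from the origin; the near half is empty. Origin: underside (3 mm above the counter), under the middle of the empty half, 60 mm from the near end; x along the tray, z up.
- tray_nut: Fixed shallow grey sheet-metal tray, 232 mm (x) by 120 mm (y), floor 2 mm thick, rim 8 mm high; one of four in a row on a 3 mm mat. A castle nut like the loose one is fixed in its far (+x) half, 112 mm from the origin; the near half is empty. Origin: underside (3 mm above the counter), under the middle of the empty half, 60 mm from the near end; x along the tray, z up.
- oil_bottle: Bystander: a flat-sided black plastic oil bottle, 52 by 88 mm and 192 mm tall, loose, standing in the same front row as the stack. Origin: centre of its underside; z up.
- spray_can: Bystander: a blue spray can with a pale label and white cap, 66 mm in diameter and 184 mm tall, loose, standing in the same front row as the stack. Origin: centre of its underside; z up.
Things that resemble listed ones, but are neither listed nor needed, are in the scene too. Leave any green or orange look-alike of the nut alone.

How it is judged:
By the outcome, as a careful person would: the job done as asked, in the order asked, and still so for the second after the job is handed in, with the robot touching nothing.
It also fails if it takes over 144 s, if anything falls off the work surface, if the arm or the gripper's body presses on something with over 40 N, if the wrist force passes 120 N, or if a joint passes its speed limit or range.

## Robot

A 6-joint arm with a two-finger parallel gripper is mounted at the origin on the work surface. World frame = base frame: x ahead of the robot, y to its left, z up, the work surface at z = 0. Lengths are in mm, angles in rad, forces in N, time in s.
With the tool pointing down it reaches from about 350 to 975 mm from the base axis. Payload 7.1 kg.
Tool frame: the origin (TCP) lies at the very end of the fingers, on their centre line; the grasp point (between the pads) lies 19 mm behind it (ctrl.tcp_to_grasp is the distance from the TCP to the grasp point, in mm); z points along the fingers, x is the direction in which the jaws open and shut, and the axes are right-handed (so a half turn about z gives the same grasp; the last joint's range is limited). The gripper opens to 88 mm and grips with 3 to 60 N. Pads are 20 mm wide; open, the fingers measure 115 mm over their backs; the gripper's body (75 mm by 178 mm) begins 61 mm behind the grasp point.
Start: joints at [-1.365, 0.423, 1.63, -0, 1.089, -0.019], TCP at [139.339, -609.253, 222.675] pointing down, gripper open.
Joint ranges: [-3, 3], [-0.9, 2.11], [0.09, 2.58], [-1.31, 4.45], [0.11, 2.69], [-2.54, 2.54]. Speed limits (rad/s): [2.39, 2.39, 3.01, 3.14, 3.14, 3.14].

## Interface

Orientations are given as a rotation vector (axis times angle).
In Python, from workcell import get_obs, viewer, ctrl, masks_of gives the robot as it stands. The module is installed in compiled form; this text tells all that it offers.
- The arm moves only by the shell command python3 -m inch 'ROWS'. ROWS is JSON, a list of rows, each an object of numbers: "tx", "ty", "tz": the shift along the tool's x, y, z in cm; "ax", "ay", "az": the turn, a rotation vector about the tool's x, y, z in degrees; "jaw": the opening, from 0 (shut) to 1 (fully open). In form: [{"tx": .., "ty": .., "tz": .., "ax": .., "ay": .., "az": .., "jaw": ..}, ...]. A call has 1 to 12 rows; each row shifts and turns the commanded pose from where the row before left it, along the tool's axes as they then stand; what a row does not reach is not made up. A row lasts 1/8 s, in which the tool goes at most 62.5 mm and 10.7 degrees, less where a joint would pass 70% of its speed; a pose out of reach is approached as far as the arm can. A call is refused whole if a number of a shift passes 6.25 or a number of a turn 10.7, either way. A call with a gripper value outside its range is refused whole. The fingers move at their own pace and stop on an object; the grip force is fixed at half the most. Time passes only in rows, so rows that do not move let the fingers close. It gives the time, the measured TCP pose, the force and the opening at its end, in the units of the state.
- get_obs(): the state, without advancing time (a new reading comes with each control period).
- viewer.get_image(name): name is "side" or "top" or "wrist"; returns (picture, depth): 384x512x3 uint8, red, green, blue; 384x512 float32, mm along the optical axis (not along the pixel's ray), 0 where there is no reading.
- viewer.get_calibration(name): a dict with "fx", "fy", "cx", "cy" (pixels), "rvec" (rotation vector, rad) and "tvec" (3), from world to camera coordinates, as OpenCV has them. Camera axes: x right, y down, z forward; pixel columns grow to the right and rows downward; lengths in mm; the calibration is good to about 2 mm. A picture is of the moment at which its call begins: read the wrist's pose just before it. get_calibration takes no time and is no camera call; for the wrist camera it gives the pose at the moment of the call.
- ctrl.close_job(): hands the job in, once; it reports no verdict.
Trained networks look in the newest picture that a camera, given by its name, has taken for a name from the list of things; names that differ only in an ending like _2 or _b are one class to them, and where a whole thing is asked for, a point or a joint stands for the part that bears it (a point fixed in the world has none). Each returns a list of dicts, best first, with "score" (0 to 1); they miss things now and then, are a little off and sometimes report something else, mostly with a low value. They report only what shows in the picture. A call takes as long as a camera call. They do not tell look-alikes from the thing itself.
- masks_of(camera, thing): "pixels" (384x512 bool, what is visible of it) and "location" ([column, row] in pixels, amid what is visible of it).
The state is a dict: "t": time; "qpos": joint angles; "qvel": joint speeds; "joint_torque": joint torques, N m; "ee_pos": TCP position; "orientation": TCP orientation; "ft_force": force on the tool from outside, world axes, zero at the start; "moment": the same for the moment, N m; "width": finger opening in mm.
Only numpy, scipy, OpenCV 4.12 (cv2) and the standard library are available. Lean on these libraries where they do the work, as an engineer would, in place of code of your own. Each camera call takes 0.05 s, during which the arm holds its last target. There are 200 camera calls.

## Working session

There is one attempt and no reset: what is moved stays moved. The work goes in short steps, Python scripts to look and compute and a shell command to move; the robot and the scene stay as the last step left them, time stands still between calls to the robot, and variables do not carry over. Pictures are saved under pics/ and viewed, about 12 in all and at most 16, crops included, and the job is handed in when it is done.

```bash
mkdir -p pics; cat > h.py <<'E'
import numpy as np,cv2
from workcell import get_obs,viewer,ctrl,masks_of
from scipy.spatial.transform import Rotation as R
def cloud(name):
    c=viewer.get_calibration(name); im,d=viewer.get_image(name)
    v,u=np.mgrid[:384,:512]; P=np.dstack([(u-c['cx'])/c['fx']*d,(v-c['cy'])/c['fy']*d,d])
    M=R.from_rotvec(np.ravel(c['rvec'])).as_matrix()
    W=(P-np.ravel(c['tvec']))@M; W[d==0]=np.nan
    return im,W
def save(n,im): cv2.imwrite('pics/'+n+'.png',cv2.cvtColor(im,cv2.COLOR_RGB2BGR))
E
python3 - <<'E'
from h import *
o=get_obs();print({k:np.round(v,3) for k,v in o.items()})
ims=[]
for n in['top','side']:
    im,W=cloud(n);ims.append(im);np.save(n,W);
    for t in['flange','sprocket','bearing','nut','tray_flange','tray_sprocket','tray_bearing','tray_nut','oil_bottle','spray_can']:
        for m in masks_of(n,t)[:4]:
            w=W[m['pixels']];print(n,t,round(m['score'],2),np.round(m['location']),m['pixels'].sum(),np.round(np.nanmedian(w,0)),np.round(np.nanpercentile(w,2,0)),np.round(np.nanpercentile(w,98,0)))
    save(n,im)
E
```

```text
{'t': np.float64(0.0), 'qpos': array([-1.365,  0.424,  1.631, -0.   ,  1.089, -0.019]), 'qvel': array([-0.   ,  0.   , -0.001, -0.002, -0.   ,  0.002]), 'joint_torque': array([-0.0000e+00, -5.4463e+01, -2.7367e+01,  6.4000e-02,  2.3000e-02,
       -0.0000e+00]), 'ee_pos': array([ 139.235, -608.711,  221.894]), 'orientation': array([-2.456e+00,  1.958e+00,  2.000e-03]), 'ft_force': array([-0.354,  0.411, -0.361]), 'moment': array([0.004, 0.024, 0.016]), 'width': np.float64(87.811)}
top flange 0.82 [245. 205.] 217 [420.  -4.  10.] [408. -43.   7.] [468.  43.  40.]
top sprocket 0.68 [241. 199.] 307 [429.   1.  40.] [413. -37.   9.] [463.  37.  75.]
top bearing 0.66 [249. 189.] 426 [444.  -4.  82.] [421. -27.  42.] [481.  31. 101.]
top nut 0.72 [284. 234.] 162 [336. -80.  22.] [317. -98.   1.] [353. -63.  30.]
top nut 0.67 [247. 186.] 186 [449.   3. 104.] [434. -12.  88.] [469.  20. 112.]
top nut 0.54 [250. 193.] 373 [440.  -5.  82.] [421. -27.  63.] [479.  29.  86.]
top nut 0.52 [145. 270.] 206 [271. 222.  21.] [252. 207.   0.] [288. 239.  29.]
top tray_flange 0.58 [293.  93.] 4318 [ 69
[... 1151 characters left out ...]
195.] 292 [449.  15. 100.] [434.  -9.  82.] [467.  26. 110.]
side nut 0.53 [330. 224.] 272 [336. -72.  17.] [318. -94.   1.] [354. -60.  28.]
side tray_flange 0.83 [218. 164.] 2445 [696. -98.   6.] [ 586. -166.    2.] [815. -47.  37.]
side tray_sprocket 0.72 [164. 194.] 2748 [714.  61.   6.] [590.   0.   2.] [818. 122.  31.]
side tray_sprocket 0.66 [251. 140.] 1972 [ 699. -259.    6.] [ 589. -326.    2.] [ 819. -206.   29.]
side tray_nut 0.68 [119. 233.] 4301 [693. 224.   5.] [584. 160.   2.] [814. 280.  28.]
side oil_bottle 0.78 [320. 147.] 2330 [ 448. -216.  102.] [ 420. -244.   11.] [ 506. -202.  191.]
side spray_can 0.89 [197. 251.] 3032 [445. 236. 111.] [430. 193.   1.] [491. 252. 185.]
```

View pics/top.png

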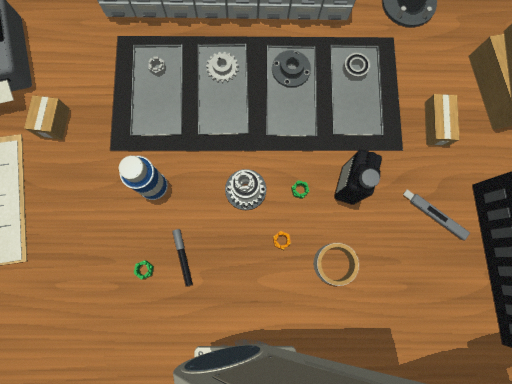

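View pics/side.png

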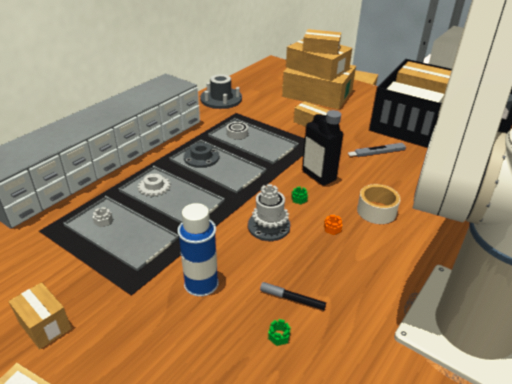

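```bash
python3 -m inch '[{"tx":-4.4,"tz":-2.5},{"tx":-4.4,"tz":-2.5},{"tx":-4.4,"tz":-2.5},{"tx":-4.3,"tz":-2.5}]'; python3 -m inch '[{"tx":-0.34,"ty":-5.49,"az":-7},{"tx":-0.34,"ty":-5.49,"az":-7},{"tx":-0.34,"ty":-5.49,"az":-7},{"tx":-0.34,"ty":-5.49,"az":-7},{"tx":-0.34,"ty":-5.49,"az":-7},{"tx":-0.34,"ty":-5.49,"az":-7},{"tx":-0.34,"ty":-5.49,"az":-7},{"tx":-0.34,"ty":-5.49,"az":-7},{"tx":-0.34,"ty":-5.49,"az":-7},{"tx":-0.34,"ty":-5.49,"az":-7},{"tx":-0.34,"ty":-5.49,"az":-7},{"tx":0}]'
python3 - <<'E'
from h import *
o=get_obs();Rt=R.from_rotvec(o['orientation']).as_matrix();print(o['ee_pos'],Rt.round(3))
c=viewer.get_calibration('wrist');M=R.from_rotvec(np.ravel(c['rvec'])).as_matrix();C=-M.T@np.ravel(c['tvec'])
print('cam in tool',Rt.T@(C-o['ee_pos']),'cam axis in tool',Rt.T@M[2],c['fx'])
ims=cv2.imread('pics/top.png');sd=cv2.imread('pics/side.png')
im,W=cloud('wrist');np.save('w1',W);save('w1',im)
a=cv2.resize(ims[35:155,115:395],None,fx=2.8,fy=2.5,interpolation=cv2.INTER_CUBIC)[:,:784]
b=cv2.resize(sd[110:250,80:320],None,fx=3.26,fy=2.1,interpolation=cv2.INTER_CUBIC)[:,:784]
cv2.imwrite('pics/c.png',np.vstack([a[:300],b[:294,:784]]))
# tray fits
top,_=viewer.get_image('top');W=np.load('top.npy')
for n in['tray_flange','tray_sprocket','tray_bearing','tray_nut']:
    p=masks_of('top',n)[0]['pixels'];w=W[p];w=w[(w[:,2]<12)&(w[:,0]>560)]
    print(n,cv2.minAreaRect(w[:,:2].astype(np.float32)))
    h=W[p];h=h[h[:,2]>18];print('  like',np.nanmedian(h,0),h[:,2].max(),h.min(0),h.max(0))
E
```

```text
[ 139.32034874 -609.26768366  222.68888694] [[ 0.223 -0.975 -0.   ]
 [-0.975 -0.223 -0.   ]
 [ 0.     0.    -1.   ]]
cam in tool [   0.67277252  -66.81550434 -161.81883393] cam axis in tool [0.00100661 0.24572392 0.96933933] 315.121572759408$[0]: bad value
$[0]: bad value
Traceback (most recent call last):
ValueError: all the input array dimensions except for the concatenation axis must match exactly, but along dimension 1, the array at index 0 has size 784 and the array at index 1 has size 782
```

View pics/w1.png

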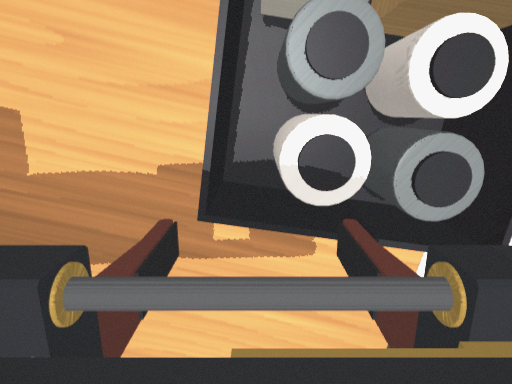

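```bash
python3 -m inch '[{"tx":-4.4,"ty":0,"tz":-2.5,"ax":0,"ay":0,"az":0,"jaw":1},{"tx":-4.4,"ty":0,"tz":-2.5,"ax":0,"ay":0,"az":0,"jaw":1},{"tx":-4.4,"ty":0,"tz":-2.5,"ax":0,"ay":0,"az":0,"jaw":1},{"tx":-4.3,"ty":0,"tz":-2.5,"ax":0,"ay":0,"az":0,"jaw":1}]'; python3 -m inch '[{"tx":-0.34,"ty":-5.49,"tz":0,"ax":0,"ay":0,"az":-7,"jaw":1},{"tx":-0.34,"ty":-5.49,"tz":0,"ax":0,"ay":0,"az":-7,"jaw":1},{"tx":-0.34,"ty":-5.49,"tz":0,"ax":0,"ay":0,"az":-7,"jaw":1},{"tx":-0.34,"ty":-5.49,"tz":0,"ax":0,"ay":0,"az":-7,"jaw":1},{"tx":-0.34,"ty":-5.49,"tz":0,"ax":0,"ay":0,"az":-7,"jaw":1},{"tx":-0.34,"ty":-5.49,"tz":0,"ax":0,"ay":0,"az":-7,"jaw":1},{"tx":-0.34,"ty":-5.49,"tz":0,"ax":0,"ay":0,"az":-7,"jaw":1},{"tx":-0.34,"ty":-5.49,"tz":0,"ax":0,"ay":0,"az":-7,"jaw":1},{"tx":-0.34,"ty":-5.49,"tz":0,"ax":0,"ay":0,"az":-7,"jaw":1},{"tx":-0.34,"ty":-5.49,"tz":0,"ax":0,"ay":0,"az":-7,"jaw":1},{"tx":-0.34,"ty":-5.49,"tz":0,"ax":0,"ay":0,"az":-7,"jaw":1},{"tx":0,"ty":0,"tz":0,"ax":0,"ay":0,"az":0,"jaw":1}]'
python3 - <<'E'
from h import *
o=get_obs();Rt=R.from_rotvec(o['orientation']).as_matrix();print(o['ee_pos'],Rt.round(3))
ims=cv2.imread('pics/top.png');sd=cv2.imread('pics/side.png')
im,W=cloud('wrist');np.save('w2',W);save('w2',im)
a=cv2.resize(ims[35:155,115:395],(784,300),interpolation=cv2.INTER_CUBIC)
b=cv2.resize(sd[110:250,80:320],(784,294),interpolation=cv2.INTER_CUBIC)
cv2.imwrite('pics/c.png',np.vstack([a,b]))
for m in masks_of('wrist','nut')[:3]:
    w=W[m['pixels']];print(m['score'],m['location'],np.nanmedian(w,0),np.nanpercentile(w,2,0),np.nanpercentile(w,98,0))
top,_=viewer.get_image('top');W=np.load('top.npy')
for n in['tray_flange','tray_sprocket','tray_bearing','tray_nut']:
    p=masks_of('top',n)
    if not p: print('no',n); continue
    p=p[0]['pixels'];w=W[p];w=w[(w[:,2]<12)&(w[:,0]>560)]
    print(n,cv2.minAreaRect(w[:,:2].astype(np.float32)))
    h=W[p];h=h[h[:,2]>18];print('  like',np.nanmedian(h,0),h.min(0),h.max(0))
E
```

```text
t: 1.65
ee_pos: [100.0, -437.2, 323.4]
orientation: [2.457, -1.958, 0.0]
ft_force: [0.3, -0.7, -0.1]
width: 88.2
t: 3.15
ee_pos: [450.1, 2.9, 322.8]
orientation: [-3.141, -0.006, -0.0]
ft_force: [-0.8, -0.5, -1.3]
width: 87.7
[450.07134014   2.85246389 322.78268625] [[ 1.     0.004  0.   ]
 [ 0.004 -1.     0.001]
 [ 0.    -0.001 -1.   ]]
0.95 [259.9, 175.8] [453.67913911   6.81531349 103.45786763] [436.38082926 -10.82779932  84.63978902] [471.92362629  22.82391264 110.06117618]
0.95 [258.9, 235.7] [ 453.58030062 -120.12172222   18.90192304] [ 435.58571967 -139.65523874   -0.75567358] [ 471.49497268 -106.5407432    27.87396465]
0.77 [189.4, 209.4] [338.31478777 -78.62506435  19.25704912] [ 3.20647837e+02 -9.60637559e+01  8.61700194e-02] [355.56821441 -62.67298291  28.14675115]
tray_flange ((624.7431030273438, -98.43122863769531), (85.70713806152344, 57.685787200927734), 1.1481410264968872)
  return np.nanmean(a, axis, out=out, keepdims=keepdims)
Traceback (most recent call last):
ValueError: zero-size array to reduction operation minimum which has no identity
```

View pics/w2.png

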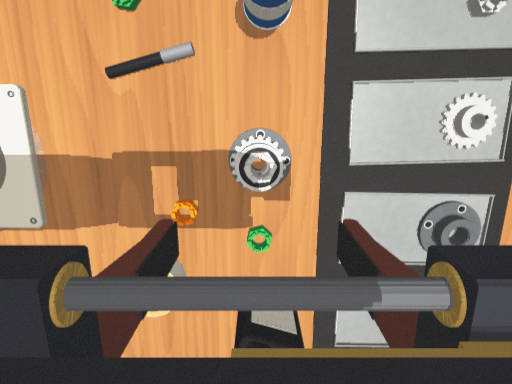

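View pics/c.png

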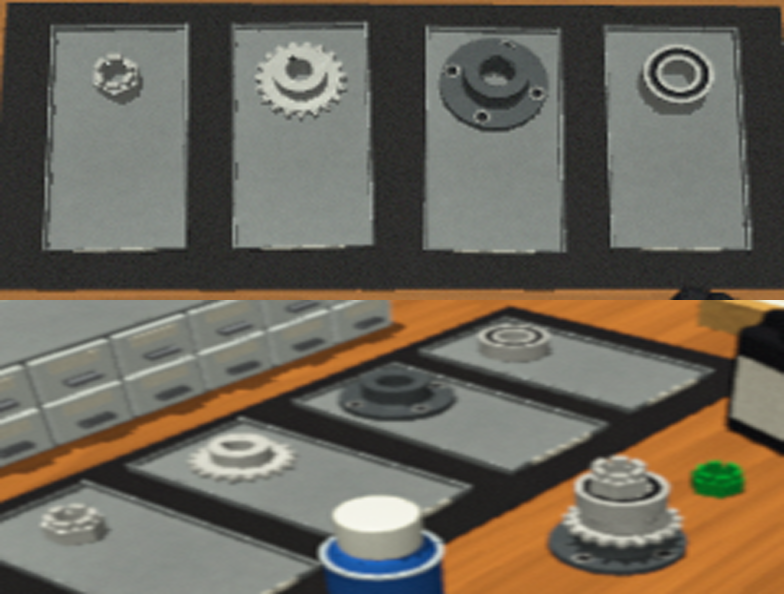

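```bash
python3 -m inch '[{"tx":0.3,"ty":-0.3,"tz":4.4,"ax":0,"ay":0,"az":0,"jaw":1},{"tx":0,"ty":0,"tz":4.4,"ax":0,"ay":0,"az":0,"jaw":1},{"tx":0,"ty":0,"tz":4.4,"ax":0,"ay":0,"az":0,"jaw":1},{"tx":0,"ty":0,"tz":0,"ax":0,"ay":0,"az":0,"jaw":1}]'
python3 - <<'E'
from h import *
o=get_obs();print(o['ee_pos'])
im,W=cloud('wrist');np.save('w3',W);save('w3',im)
Z=W[...,2];box=(abs(W[...,0]-453)<60)&(abs(W[...,1]-5)<60)
for lo,hi,n in[(106,113,'crown'),(98,104,'hexshoulder'),(78,86,'bearing top'),(36,43,'plate'),(6,12,'flange')]:
    w=W[box&(Z>lo)&(Z<hi)]
    if len(w)<5: print(n,'-');continue
    (x,y),r=cv2.minEnclosingCircle(w[:,:2].astype(np.float32)); print(n,len(w),np.median(w[:,2]).round(1),round(x,1),round(y,1),'r',round(r,1))
# hexagon fit on everything above bearing top (z>86) 
w=W[box&(Z>97)][:,:2];
h=cv2.convexHull(w.astype(np.float32))[:,0]
best=[]
for a in range(0,60):
    n=np.array([[np.cos(t),np.sin(t)] for t in np.radians(a+np.arange(3)*60)])
    s=h@n.T; wd=s.max(0)-s.min(0); best.append((wd.sum(),a,wd.round(1),np.linalg.lstsq(n,(s.max(0)+s.min(0))/2,rcond=None)[0].round(1)))
best.sort(key=lambda t:t[0]);[print(b) for b in best[:4]]
E
```

```text
t: 3.85
ee_pos: [450.8, 1.5, 188.4]
orientation: [-3.142, 0.008, 0.01]
ft_force: [0.0, -0.5, -0.7]
width: 87.9
[450.78203362   1.53629851 188.393654  ]
crown 595 108.7 453.6 4.9 r 17.7
hexshoulder 449 100.7 453.6 4.8 r 20.6
bearing top 2046 81.3 452.4 1.3 r 31.1
plate 797 39.3 451.0 0.1 r 40.1
flange 1473 8.8 453.8 0.6 r 47.9
(np.float64(278.79992789856044), 30, array([116. ,  49.6, 113.2]), array([452.1,  15. ]))
(np.float64(279.1375251310697), 29, array([116.2,  49.9, 113. ]), array([452.3,  15. ]))
(np.float64(279.5075885838707), 31, array([115.7,  50.4, 113.4]), array([452. ,  15.3]))
(np.float64(280.1301085500475), 32, array([115.4,  51.1, 113.6]), array([451.9,  15.7]))
```

View pics/w3.png

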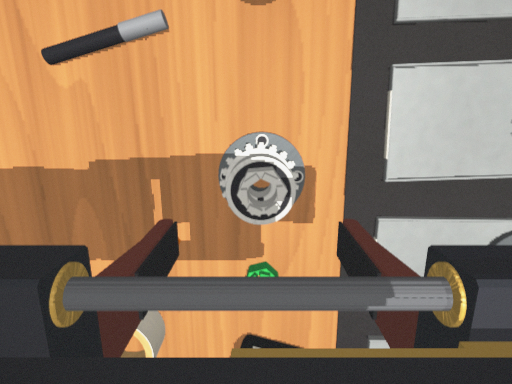

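```bash
python3 - <<'E'
from h import *
for i in range(2): o=get_obs();print(o['ee_pos'],o['orientation'])
im,W=cloud('wrist');print(get_obs()['ee_pos'])
Z=W[...,2];
w=W[(np.hypot(W[...,0]-453.6,W[...,1]-4.9)<24)&(Z>95)&(Z<112)][:,:2]
h=cv2.convexHull(w.astype(np.float32))[:,0];best=[]
for a in range(0,60):
    n=np.array([[np.cos(t),np.sin(t)] for t in np.radians(a+np.arange(3)*60)])
    s=h@n.T; wd=s.max(0)-s.min(0); best.append((wd.sum(),a,wd.round(1),np.linalg.lstsq(n,(s.max(0)+s.min(0))/2,rcond=None)[0].round(1)))
best.sort(key=lambda t:t[0]);[print(b) for b in best[:4]]
save('w4',cv2.resize(im[110:240,190:330],None,fx=4,fy=4,interpolation=cv2.INTER_CUBIC))
E
```

```text
[452.44460085   1.71288646 190.31568138] [ 3.14156121 -0.00701105 -0.00438464]
[452.44460085   1.71288646 190.31568138] [ 3.14156121 -0.00701105 -0.00438464]
[453.66231086   1.87891611 191.55670559]
(np.float64(107.88156313502691), 35, array([36. , 36.1, 35.8]), array([453.7,   5. ]))
(np.float64(108.05874850449517), 34, array([36.1, 36.1, 35.9]), array([453.7,   5. ]))
(np.float64(108.83483552845026), 36, array([36.3, 36.4, 36.1]), array([453.7,   5. ]))
(np.float64(108.8419237192928), 33, array([36.4, 36.3, 36.1]), array([453.6,   5. ]))
```

View pics/w4.png

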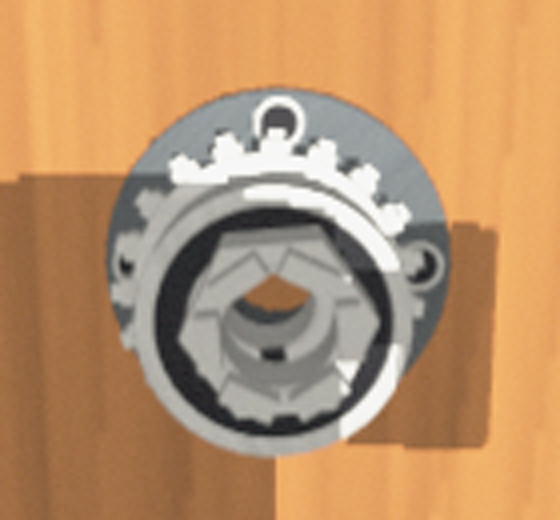

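```bash
python3 -m inch '[{"tx":0,"ty":0,"tz":0,"ax":0,"ay":0,"az":8.4,"jaw":1},{"tx":0,"ty":0,"tz":0,"ax":0,"ay":0,"az":8.3,"jaw":1},{"tx":0,"ty":0,"tz":0,"ax":0,"ay":0,"az":8.3,"jaw":1},{"tx":0,"ty":0,"tz":0,"ax":0,"ay":0,"az":0,"jaw":1},{"tx":0,"ty":0,"tz":0,"ax":0,"ay":0,"az":0,"jaw":1}]'
cat >> h.py <<'E'
def rep(target=None,n=6):
    L=[];F=[]
    for i in range(n):
        viewer.get_image('side');o=get_obs();L.append(o['ee_pos']);F.append(o['ft_force'])
        Rt=R.from_rotvec(o['orientation']).as_matrix()
    p=np.mean(L,0);print('ee',p.round(1),'sd',np.std(L,0).round(1),'tz dir',Rt[:,2].round(3),'yaw',np.degrees(np.arctan2(Rt[1,0],Rt[0,0])).round(2),'F',np.mean(F,0).round(1),'w',round(o['width'],1),'t',o['t'])
    if target is not None: print('need cm (tool)',(Rt.T@(np.array(target)-p)/10).round(2))
    return p,Rt
E
python3 - <<'E'
from h import *
rep([453.7,5,85])
im,W=cloud('wrist');Z=W[...,2];
w=W[(np.hypot(W[...,0]-453.6,W[...,1]-4.9)<24)&(Z>95)&(Z<112)][:,:2]
h=cv2.convexHull(w.astype(np.float32))[:,0];print(cv2.minEnclosingCircle(h))
w=W[(np.hypot(W[...,0]-453.6,W[...,1]-4.9)<40)&(Z>78)&(Z<86)][:,:2];print(cv2.minEnclosingCircle(w.astype(np.float32)))
E
```

```text
t: 4.58
ee_pos: [453.9, 2.6, 191.9]
orientation: [-3.067, 0.68, -0.003]
ft_force: [0.6, -0.1, 0.1]
width: 88.0
ee [453.3   2.8 191.1] sd [0.2 0.1 0.3] tz dir [-0.  0. -1.] yaw -25.09 F [-0.1  0.1 -0.4] w 87.7 t 4.875
need cm (tool) [-0.06 -0.22 10.61]
((453.7808837890625, 4.722565174102783), 20.650476455688477)
((452.6586608886719, 1.2108700275421143), 30.985055923461914)
```

```bash
python3 -m inch '[{"tx":0,"ty":-0.2,"tz":4,"ax":0,"ay":0,"az":0,"jaw":0.7},{"tx":0,"ty":0,"tz":4,"ax":0,"ay":0,"az":0,"jaw":0.7},{"tx":0,"ty":0,"tz":1.5,"ax":0,"ay":0,"az":0,"jaw":0.7},{"tx":0,"ty":0,"tz":1,"ax":0,"ay":0,"az":0,"jaw":0.7},{"tx":0,"ty":0,"tz":0,"ax":0,"ay":0,"az":0,"jaw":0.7},{"tx":0,"ty":0,"tz":0,"ax":0,"ay":0,"az":0,"jaw":0.7}]'
python3 -c "
from h import *
rep([453.7,4.9,86])"

```

```text
t: 5.68
ee_pos: [454.7, 4.6, 86.5]
orientation: [-3.066, 0.683, -0.003]
ft_force: [-1.0, -0.8, 1.2]
width: 61.3
ee [454.4   4.6  86.4] sd [0.2 0.  0.2] tz dir [ 0.001 -0.    -1.   ] yaw -25.12 F [ 0.1 -0.3  0.1] w 61.4 t 5.975
need cm (tool) [-0.08  0.01  0.04]
```

```bash
python3 -m inch '[{"tx":-0.07,"ty":0,"tz":0,"ax":0,"ay":0,"az":0,"jaw":0},{"tx":0,"ty":0,"tz":0,"ax":0,"ay":0,"az":0,"jaw":0},{"tx":0,"ty":0,"tz":0,"ax":0,"ay":0,"az":0,"jaw":0},{"tx":0,"ty":0,"tz":0,"ax":0,"ay":0,"az":0,"jaw":0},{"tx":0,"ty":0,"tz":0,"ax":0,"ay":0,"az":0,"jaw":0},{"tx":0,"ty":0,"tz":0,"ax":0,"ay":0,"az":0,"jaw":0}]'
python3 -c "
from h import *
rep()"
python3 -m inch '[{"tx":0,"ty":0,"tz":-0.5,"ax":0,"ay":0,"az":0,"jaw":0},{"tx":0,"ty":0,"tz":-2,"ax":0,"ay":0,"az":0,"jaw":0},{"tx":0,"ty":0,"tz":-4,"ax":0,"ay":0,"az":0,"jaw":0},{"tx":0,"ty":0,"tz":-4,"ax":0,"ay":0,"az":0,"jaw":0},{"tx":0,"ty":0,"tz":-4,"ax":0,"ay":0,"az":0,"jaw":0},{"tx":0,"ty":0,"tz":-4,"ax":0,"ay":0,"az":0,"jaw":0},{"tx":0,"ty":0,"tz":0,"ax":0,"ay":0,"az":0,"jaw":0}]'
python3 -c "
from h import *
rep([645,217,250])"

```

```text
t: 6.72
ee_pos: [453.2, 4.9, 85.7]
orientation: [3.066, -0.683, -0.0]
ft_force: [-0.9, -0.3, 0.2]
width: 35.5
ee [453.3   4.9  85.7] sd [0. 0. 0.] tz dir [-0.  0. -1.] yaw -25.12 F [0.1 0.2 0. ] w 36.0 t 7.025
t: 7.9
ee_pos: [455.0, 4.9, 273.7]
orientation: [-3.065, 0.683, -0.01]
ft_force: [-0.5, -0.6, -2.3]
width: 36.0
ee [452.6   4.9 269.9] sd [0.5 0.  0.9] tz dir [-0.003  0.    -1.   ] yaw -25.12 F [-0.   0.3 -1.6] w 35.9 t 8.2
need cm (tool) [  8.42 -27.37   1.93]
```

```bash
python3 -m inch '[{"tx":1.4,"ty":-4.56,"tz":0,"ax":0,"ay":0,"az":0,"jaw":0},{"tx":1.4,"ty":-4.56,"tz":0,"ax":0,"ay":0,"az":0,"jaw":0},{"tx":1.4,"ty":-4.56,"tz":0,"ax":0,"ay":0,"az":0,"jaw":0},{"tx":1.4,"ty":-4.56,"tz":0,"ax":0,"ay":0,"az":0,"jaw":0},{"tx":1.4,"ty":-4.56,"tz":0,"ax":0,"ay":0,"az":0,"jaw":0},{"tx":1.4,"ty":-4.56,"tz":0,"ax":0,"ay":0,"az":0,"jaw":0},{"tx":0,"ty":0,"tz":2,"ax":0,"ay":0,"az":-8.4,"jaw":0},{"tx":0,"ty":0,"tz":3,"ax":0,"ay":0,"az":-8.4,"jaw":0},{"tx":0,"ty":0,"tz":3,"ax":0,"ay":0,"az":-8.3,"jaw":0},{"tx":0,"ty":0,"tz":0,"ax":0,"ay":0,"az":0,"jaw":0},{"tx":0,"ty":0,"tz":0,"ax":0,"ay":0,"az":0,"jaw":0}]'
python3 - <<'E'
from h import *
rep([645,217,20])
im,W=cloud('wrist');np.save('w5',W);save('w5',im)
E
```

```text
t: 9.57
ee_pos: [645.9, 217.1, 191.0]
orientation: [-3.142, 0.005, -0.0]
ft_force: [0.2, 0.6, -0.7]
width: 35.4
ee [646.2 217.2 192. ] sd [0.2 0.1 0.2] tz dir [ 0.002  0.    -1.   ] yaw -0.06 F [ 0.1 -0.2 -1.5] w 35.7 t 9.875
need cm (tool) [-0.15  0.03 17.2 ]
```

View pics/w5.png

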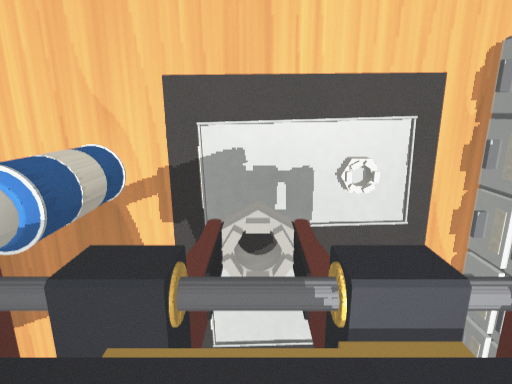

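```bash
cat >> h.py <<'E'
def tray(im,W,yc,show=False):
    Z=W[...,2];v=im.max(2)
    m=(v>75)&(Z<14)&(Z>-3)&(abs(W[...,1]-yc)<72)&(W[...,0]>568)&(W[...,0]<836)
    m=m.astype(np.uint8); m=cv2.morphologyEx(m,cv2.MORPH_OPEN,np.ones((3,3)))
    k,lab,st,_=cv2.connectedComponentsWithStats(m); i=1+st[1:,4].argmax(); m=lab==i
    w=W[m][:,:2].astype(np.float32);c,s,a=cv2.minAreaRect(w);
    if s[0]<s[1]: s=s[::-1];a=a-90
    a=(a+90)%180-90
    print('rect c',np.round(c,1),'size',np.round(s,1),'ang',round(a,2))
    u=np.array([np.cos(np.radians(a)),np.sin(np.radians(a))]);print('origin',(np.array(c)-56*u).round(1))
    return m
E
python3 - <<'E'
from h import *
im=cv2.imread('pics/w5.png')[:,:,::-1];W=np.load('w5.npy')
tray(im,W,217)
T=cv2.imread('pics/top.png')[:,:,::-1];TW=np.load('top.npy')
for y in(217,58,-110,-268): tray(T,TW,y)
S=cv2.imread('pics/side.png')[:,:,::-1];SW=np.load('side.npy')
for y in(217,58,-110,-268): tray(S,SW,y)
Z=W[...,2];w=W[(Z>20)&(Z<36)&(abs(W[...,0]-757)<40)&(abs(W[...,1]-217)<40)]
print('like nut',cv2.minEnclosingCircle(w[:,:2].astype(np.float32)),w[:,2].max())
E
```

```text
rect c [702.  216.6] size [268.  143.1] ang -0.04
origin [646.  216.7]
rect c [701.  216.7] size [239.6 121.1] ang 1.26
origin [645.  215.5]
rect c [705.4  57. ] size [241.2 120.4] ang 1.9
origin [649.4  55.1]
rect c [ 699.3 -111.3] size [233.4 123.1] ang -1.06
origin [ 643.3 -110.3]
rect c [ 705.9 -271.7] size [239. 125.] ang -0.69
origin [ 649.9 -271. ]
rect c [703.4 215.5] size [244.6 131.4] ang 1.66
origin [647.4 213.9]
rect c [708.1  55.4] size [245.2 135.5] ang 1.45
origin [652.1  54. ]
rect c [ 700.3 -113.4] size [235.5 136.7] ang -0.76
origin [ 644.3 -112.7]
rect c [ 704.8 -271.7] size [237.4 136.7] ang -1.4
origin [ 648.8 -270.3]
like nut ((755.7967529296875, 219.0048065185547), 20.665122985839844) 33.73649103144066
```

```bash
cat >> h.py <<'E'
def ray(name,uv,z):
    c=viewer.get_calibration(name);M=R.from_rotvec(np.ravel(c['rvec'])).as_matrix();C=-M.T@np.ravel(c['tvec'])
    out=[]
    for u,v in uv:
        d=M.T@np.array([(u-c['cx'])/c['fx'],(v-c['cy'])/c['fy'],1]);out.append((C+d*(z-C[2])/d[2])[:2])
    return np.array(out)
E
python3 - <<'E'
from h import *
im=cv2.imread('pics/w5.png')
p=ray('wrist',[(198,123),(416,117),(406,224),(205,228)],11);print(p.round(1))
print('top ang',np.degrees(np.arctan2(*(p[1]-p[0])[::-1])),'len',np.linalg.norm(p[1]-p[0]),'side',p[2]-p[1])
c=im[105:235,185:425];cv2.imwrite('pics/c5.png',cv2.resize(c,None,fx=3.3,fy=3.3,interpolation=cv2.INTER_CUBIC))
E
```

```text
[[583.3 272.7]
 [814.  278.7]
 [817.2 159. ]
 [585.8 154.4]]
top ang 1.5021002298807313 len 230.73589171623217 side [   3.25968214 -119.69294022]
```

View pics/c5.png

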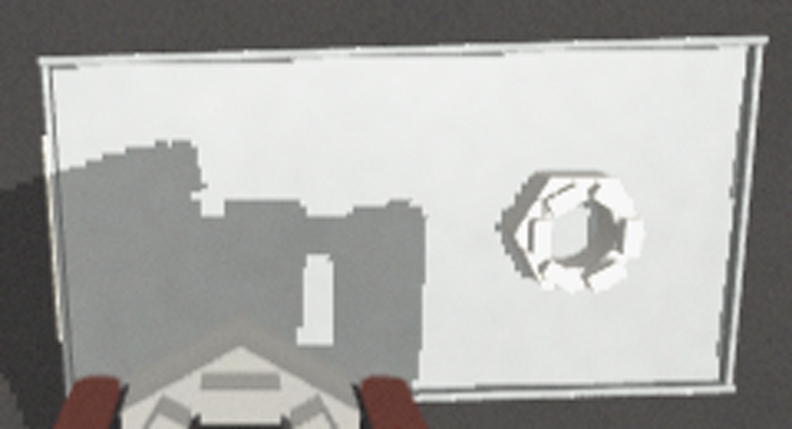

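```bash
python3 -m inch '[{"tx":-0.2,"ty":0.18,"tz":3.5,"ax":0,"ay":0,"az":0,"jaw":0},{"tx":0,"ty":0,"tz":4,"ax":0,"ay":0,"az":0,"jaw":0},{"tx":0,"ty":0,"tz":4,"ax":0,"ay":0,"az":0,"jaw":0},{"tx":0,"ty":0,"tz":3,"ax":0,"ay":0,"az":0,"jaw":0},{"tx":0,"ty":0,"tz":2,"ax":0,"ay":0,"az":0,"jaw":0},{"tx":0,"ty":0,"tz":0,"ax":0,"ay":0,"az":0,"jaw":0},{"tx":0,"ty":0,"tz":0,"ax":0,"ay":0,"az":0,"jaw":0}]'
python3 -c "
from h import *
rep([644,215.4,8.7])"

```

```text
t: 10.8
ee_pos: [644.5, 215.5, 26.9]
orientation: [-3.141, 0.001, -0.003]
ft_force: [-0.1, -0.0, -0.9]
width: 35.7
ee [644.4 215.5  27. ] sd [0.3 0.1 0.3] tz dir [ 0.001  0.    -1.   ] yaw -0.02 F [ 0.4 -0.2 -1. ] w 35.6 t 11.1
need cm (tool) [-0.04  0.01  1.83]
```

```bash
python3 -m inch '[{"tx":0,"ty":0,"tz":0.8,"ax":0,"ay":0,"az":0,"jaw":0},{"tx":0,"ty":0,"tz":0.5,"ax":0,"ay":0,"az":0,"jaw":0},{"tx":0,"ty":0,"tz":0.3,"ax":0,"ay":0,"az":0,"jaw":0},{"tx":0,"ty":0,"tz":0.1,"ax":0,"ay":0,"az":0,"jaw":0},{"tx":0,"ty":0,"tz":0,"ax":0,"ay":0,"az":0,"jaw":0},{"tx":0,"ty":0,"tz":0,"ax":0,"ay":0,"az":0,"jaw":0}]'
python3 -c "
from h import *
rep([644,215.4,8.7])"

```

```text
t: 11.85
ee_pos: [643.4, 215.2, 8.7]
orientation: [3.142, -0.001, -0.0]
ft_force: [-1.5, -0.4, 0.9]
width: 36.0
ee [643.4 215.2   8.7] sd [0. 0. 0.] tz dir [-0. -0. -1.] yaw -0.02 F [-2.1 -0.3  1.4] w 35.7 t 12.15
need cm (tool) [ 0.06 -0.02  0.  ]
```

```bash
python3 -m inch '[{"tx":0,"ty":0,"tz":0.03,"ax":0,"ay":0,"az":0,"jaw":0.5},{"tx":0,"ty":0,"tz":0,"ax":0,"ay":0,"az":0,"jaw":0.6},{"tx":0,"ty":0,"tz":0,"ax":0,"ay":0,"az":0,"jaw":0.7},{"tx":0,"ty":0,"tz":0,"ax":0,"ay":0,"az":0,"jaw":0.7},{"tx":0,"ty":0,"tz":-1,"ax":0,"ay":0,"az":0,"jaw":0.7},{"tx":0,"ty":0,"tz":-3,"ax":0,"ay":0,"az":0,"jaw":0.7},{"tx":0,"ty":0,"tz":-5,"ax":0,"ay":0,"az":0,"jaw":1},{"tx":0,"ty":0,"tz":-5,"ax":0,"ay":0,"az":0,"jaw":1},{"tx":0,"ty":0,"tz":-5,"ax":0,"ay":0,"az":0,"jaw":1},{"tx":0,"ty":0,"tz":0,"ax":0,"ay":0,"az":0,"jaw":1},{"tx":0,"ty":0,"tz":0,"ax":0,"ay":0,"az":0,"jaw":1}]'
python3 - <<'E'
from h import *
p,_=rep([452.5,1.2,200])
im,W=cloud('wrist');save('w6',im);Z=W[...,2]
w=W[(Z>20)&(Z<36)&(np.hypot(W[...,0]-644,W[...,1]-215)<40)]
print('nut',cv2.minEnclosingCircle(w[:,:2].astype(np.float32)),np.percentile(w[:,2],95))
E
```

```text
t: 13.52
ee_pos: [643.1, 215.1, 198.4]
orientation: [-3.142, 0.001, 0.0]
ft_force: [0.6, -0.9, 0.2]
width: 87.7
ee [642.6 214.9 196.9] sd [0.2 0.1 0.3] tz dir [-0.002 -0.001 -1.   ] yaw -0.02 F [-0.1  0.2 -0.1] w 87.7 t 13.825
need cm (tool) [-19.01  21.38  -0.26]
nut ((643.5390625, 214.9614715576172), 20.3116455078125) 32.70942327591431
```

```bash
python3 -m inch '[{"tx":0,"ty":0,"tz":-4,"ax":0,"ay":0,"az":0,"jaw":1},{"tx":-3.17,"ty":3.56,"tz":0,"ax":0,"ay":0,"az":0,"jaw":1},{"tx":-3.17,"ty":3.56,"tz":0,"ax":0,"ay":0,"az":0,"jaw":1},{"tx":-3.17,"ty":3.56,"tz":0,"ax":0,"ay":0,"az":0,"jaw":1},{"tx":-3.17,"ty":3.56,"tz":0,"ax":0,"ay":0,"az":0,"jaw":1},{"tx":-3.17,"ty":3.56,"tz":0,"ax":0,"ay":0,"az":0,"jaw":1},{"tx":-3.17,"ty":3.56,"tz":0,"ax":0,"ay":0,"az":0,"jaw":1},{"tx":0,"ty":0,"tz":3.5,"ax":0,"ay":0,"az":0,"jaw":1},{"tx":0,"ty":0,"tz":3.5,"ax":0,"ay":0,"az":0,"jaw":1},{"tx":0,"ty":0,"tz":0,"ax":0,"ay":0,"az":0,"jaw":1},{"tx":0,"ty":0,"tz":0,"ax":0,"ay":0,"az":0,"jaw":1}]'
cat >> h.py <<'E'
def stack():
    im,W=cloud('wrist');Z=W[...,2];box=(np.hypot(W[...,0]-453,W[...,1]-3)<58);out={}
    for lo,hi,n in[(78,86,'bearing'),(54,62,'hub'),(36,43,'plate'),(29,35,'boss'),(5,12,'flange')]:
        w=W[box&(Z>lo)&(Z<hi)]
        if len(w)<30: continue
        (x,y),r=cv2.minEnclosingCircle(w[:,:2].astype(np.float32)); print(n,len(w),np.median(w[:,2]).round(1),round(x,1),round(y,1),'r',round(r,1))
    return im,W
E
python3 - <<'E'
from h import *
rep([452.5,1.2,61]); stack()
E
```

```text
t: 15.25
ee_pos: [453.9, 1.7, 169.1]
orientation: [-3.142, 0.0, -0.001]
ft_force: [0.1, -0.1, 0.6]
width: 87.6
ee [454.1   1.8 169.4] sd [0.2 0.  0.2] tz dir [ 0.001 -0.    -1.   ] yaw -0.01 F [0.2 0.1 0.1] w 87.9 t 15.55
need cm (tool) [-0.17  0.06 10.84]
bearing 3363 81.3 452.5 1.3 r 31.0
hub 324 57.7 453.7 10.6 r 24.7
plate 904 39.2 451.0 0.6 r 39.9
boss 45 33.9 450.7 3.6 r 38.3
flange 1657 8.8 453.7 0.6 r 48.0
```

```bash
python3 -m inch '[{"tx":-0.16,"ty":0.05,"tz":4,"ax":0,"ay":0,"az":0,"jaw":1},{"tx":0,"ty":0,"tz":3.5,"ax":0,"ay":0,"az":0,"jaw":1},{"tx":0,"ty":0,"tz":2,"ax":0,"ay":0,"az":0,"jaw":1},{"tx":0,"ty":0,"tz":1.25,"ax":0,"ay":0,"az":0,"jaw":1},{"tx":0,"ty":0,"tz":0,"ax":0,"ay":0,"az":0,"jaw":1},{"tx":0,"ty":0,"tz":0,"ax":0,"ay":0,"az":0,"jaw":0},{"tx":0,"ty":0,"tz":0,"ax":0,"ay":0,"az":0,"jaw":0},{"tx":0,"ty":0,"tz":0,"ax":0,"ay":0,"az":0,"jaw":0},{"tx":0,"ty":0,"tz":0,"ax":0,"ay":0,"az":0,"jaw":0},{"tx":0,"ty":0,"tz":0,"ax":0,"ay":0,"az":0,"jaw":0}]'
python3 - <<'E'
from h import *
rep([452.5,1.3,61.5])
E
python3 -m inch '[{"tx":0,"ty":0,"tz":-0.5,"ax":0,"ay":0,"az":0,"jaw":0},{"tx":0,"ty":0,"tz":-2,"ax":0,"ay":0,"az":0,"jaw":0},{"tx":0,"ty":0,"tz":-4,"ax":0,"ay":0,"az":0,"jaw":0},{"tx":0,"ty":0,"tz":-4,"ax":0,"ay":0,"az":0,"jaw":0},{"tx":0,"ty":0,"tz":-4,"ax":0,"ay":0,"az":0,"jaw":0},{"tx":0,"ty":0,"tz":-5,"ax":0,"ay":0,"az":0,"jaw":0},{"tx":0,"ty":0,"tz":-5,"ax":0,"ay":0,"az":0,"jaw":0},{"tx":0,"ty":0,"tz":0,"ax":0,"ay":0,"az":0,"jaw":0}]'
python3 - <<'E'
from h import *
rep([647,-268,250])
E
```

```text
t: 16.85
ee_pos: [452.1, 1.2, 61.5]
orientation: [3.142, -0.001, 0.002]
ft_force: [-0.5, 0.5, 5.9]
width: 61.7
ee [452.1   1.2  61.4] sd [0. 0. 0.] tz dir [ 0.001 -0.    -1.   ] yaw -0.02 F [-0.8  0.5  6.5] w 61.6 t 17.15
need cm (tool) [ 0.04 -0.01 -0.01]
t: 18.15
ee_pos: [453.4, 1.1, 309.3]
orientation: [3.141, -0.001, 0.011]
ft_force: [-0.0, 0.9, -3.3]
width: 61.1
ee [450.7   1.2 304.8] sd [0.6 0.  1. ] tz dir [-0.004  0.    -1.   ] yaw -0.02 F [-0.2  0.3 -3.1] w 61.7 t 18.45
need cm (tool) [19.66 26.91  5.4 ]
```

```bash
python3 -m inch '[{"tx":2.81,"ty":3.85,"tz":0,"ax":0,"ay":0,"az":0,"jaw":0},{"tx":2.81,"ty":3.85,"tz":0,"ax":0,"ay":0,"az":0,"jaw":0},{"tx":2.81,"ty":3.85,"tz":0,"ax":0,"ay":0,"az":0,"jaw":0},{"tx":2.81,"ty":3.85,"tz":0,"ax":0,"ay":0,"az":0,"jaw":0},{"tx":2.81,"ty":3.85,"tz":0,"ax":0,"ay":0,"az":0,"jaw":0},{"tx":2.81,"ty":3.85,"tz":0,"ax":0,"ay":0,"az":0,"jaw":0},{"tx":2.81,"ty":3.85,"tz":0,"ax":0,"ay":0,"az":0,"jaw":0},{"tx":0,"ty":0,"tz":4,"ax":0,"ay":0,"az":0,"jaw":0},{"tx":0,"ty":0,"tz":4,"ax":0,"ay":0,"az":0,"jaw":0},{"tx":0,"ty":0,"tz":3.5,"ax":0,"ay":0,"az":0,"jaw":0},{"tx":0,"ty":0,"tz":0,"ax":0,"ay":0,"az":0,"jaw":0},{"tx":0,"ty":0,"tz":0,"ax":0,"ay":0,"az":0,"jaw":0}]'
cat >> h.py <<'E'
def like(W,x,y,lo,hi,rr):
    Z=W[...,2];w=W[(Z>lo)&(Z<hi)&(np.hypot(W[...,0]-x,W[...,1]-y)<rr)]
    if len(w)<20: print('none');return
    print('part',len(w),cv2.minEnclosingCircle(w[:,:2].astype(np.float32)),np.percentile(w[:,2],[5,50,95]).round(1))
E
python3 - <<'E'
from h import *
rep([647,-268,20])
im,W=cloud('wrist');save('w7',im)
like(W,760,-270,20,36,45)
E
```

```text
t: 19.95
ee_pos: [648.7, -268.6, 191.3]
orientation: [3.141, -0.0, 0.0]
ft_force: [0.2, 0.9, -3.3]
width: 61.1
ee [ 649.1 -268.7  192.5] sd [0.2 0.1 0.2] tz dir [ 0.002 -0.001 -1.   ] yaw -0.02 F [ 0.   0.2 -2.9] w 61.2 t 20.25
need cm (tool) [-0.24 -0.08 17.25]
part 2230 ((760.6530151367188, -269.8399353027344), 31.376537322998047) [24.5 28.2 29.6]
```

View pics/w7.png

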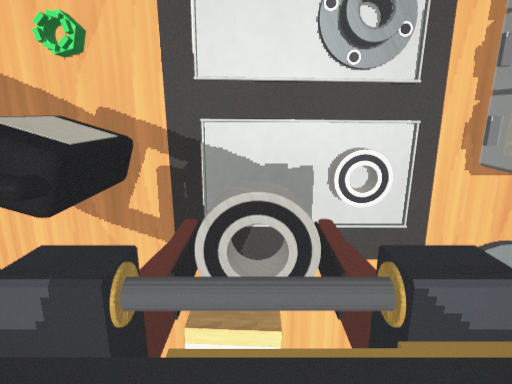

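```bash
python3 - <<'E'
from h import *
p=ray('wrist',[(201,119),(420,122),(406,227)],11);print(p.round(1))
u=p[1]-p[0];print(np.degrees(np.arctan2(u[1],u[0])),np.linalg.norm(u));u/=np.linalg.norm(u)
c=(p[0]+p[2])/2;print('origin corners',c-56*u,'from like',np.array([760.65,-269.84])-112*u)
q=ray('wrist',[(195,79),(424,82)],11);print('flange tray edge',q.round(1))
E
```

```text
[[ 589.4 -209. ]
 [ 821.8 -212.1]
 [ 820.8 -330.5]]
-0.7704396339564178 232.452449971031
origin corners [ 649.08420258 -268.99157431] from like [ 648.66012543 -268.33401406]
flange tray edge [[ 585.  -169. ]
 [ 820.8 -171.9]]
```

```bash
python3 -m inch '[{"tx":0,"ty":0,"tz":3.5,"ax":0,"ay":0,"az":0,"jaw":0},{"tx":0,"ty":0,"tz":4,"ax":0,"ay":0,"az":0,"jaw":0},{"tx":0,"ty":0,"tz":4,"ax":0,"ay":0,"az":0,"jaw":0},{"tx":0,"ty":0,"tz":3,"ax":0,"ay":0,"az":0,"jaw":0},{"tx":0,"ty":0,"tz":2,"ax":0,"ay":0,"az":0,"jaw":0},{"tx":0,"ty":0,"tz":0,"ax":0,"ay":0,"az":0,"jaw":0},{"tx":0,"ty":0,"tz":0,"ax":0,"ay":0,"az":0,"jaw":0}]'
python3 -c "
from h import *
rep([648.9,-268.7,8.4])"

```

```text
t: 21.18
ee_pos: [649.2, -268.8, 27.2]
orientation: [3.141, -0.001, 0.003]
ft_force: [-0.5, -0.5, -2.5]
width: 61.6
ee [ 649.1 -268.8   27.3] sd [0.3 0.1 0.3] tz dir [ 0.001 -0.001 -1.   ] yaw -0.02 F [-0.3  0.2 -2.6] w 61.6 t 21.475
need cm (tool) [-0.02 -0.01  1.89]
```

```bash
python3 -m inch '[{"tx":0,"ty":0,"tz":0.8,"ax":0,"ay":0,"az":0,"jaw":0},{"tx":0,"ty":0,"tz":0.5,"ax":0,"ay":0,"az":0,"jaw":0},{"tx":0,"ty":0,"tz":0.3,"ax":0,"ay":0,"az":0,"jaw":0},{"tx":0,"ty":0,"tz":0.15,"ax":0,"ay":0,"az":0,"jaw":0},{"tx":0,"ty":0,"tz":0,"ax":0,"ay":0,"az":0,"jaw":0},{"tx":0,"ty":0,"tz":0,"ax":0,"ay":0,"az":0,"jaw":0}]'
python3 -c "
from h import *
rep([648.9,-268.7,8.4])"

```

```text
t: 22.22
ee_pos: [648.1, -268.3, 8.6]
orientation: [-3.141, 0.001, 0.001]
ft_force: [-2.5, 0.5, 1.6]
width: 61.6
ee [ 648.1 -268.3    8.6] sd [0. 0. 0.] tz dir [-0.  0. -1.] yaw -0.02 F [-3.2  1.3  3.2] w 61.7 t 22.525
need cm (tool) [0.08 0.04 0.02]
```

```bash
python3 -m inch '[{"tx":0,"ty":0,"tz":0,"ax":0,"ay":0,"az":0,"jaw":0.75},{"tx":0,"ty":0,"tz":0,"ax":0,"ay":0,"az":0,"jaw":0.85},{"tx":0,"ty":0,"tz":0,"ax":0,"ay":0,"az":0,"jaw":0.85},{"tx":0,"ty":0,"tz":0,"ax":0,"ay":0,"az":0,"jaw":0.85},{"tx":0,"ty":0,"tz":-1,"ax":0,"ay":0,"az":0,"jaw":0.85},{"tx":0,"ty":0,"tz":-3,"ax":0,"ay":0,"az":0,"jaw":0.85},{"tx":0,"ty":0,"tz":-5,"ax":0,"ay":0,"az":0,"jaw":1},{"tx":0,"ty":0,"tz":-5,"ax":0,"ay":0,"az":0,"jaw":1},{"tx":0,"ty":0,"tz":-5,"ax":0,"ay":0,"az":0,"jaw":1},{"tx":0,"ty":0,"tz":0,"ax":0,"ay":0,"az":0,"jaw":1},{"tx":0,"ty":0,"tz":0,"ax":0,"ay":0,"az":0,"jaw":1}]'
python3 - <<'E'
from h import *
rep([451.5,0.8,200])
im,W=cloud('wrist');like(W,649,-269,20,36,45)
E
```

```text
t: 23.9
ee_pos: [647.9, -268.2, 198.4]
orientation: [-3.142, 0.001, 0.0]
ft_force: [0.3, 0.5, -0.1]
width: 88.1
ee [ 647.4 -268.   196.8] sd [0.2 0.1 0.3] tz dir [-0.002  0.001 -1.   ] yaw -0.02 F [-0.  -0.  -0.4] w 87.9 t 24.2
need cm (tool) [-19.6  -26.88  -0.26]
part 2053 ((648.359375, -268.26171875), 31.074735641479492) [26.3 28.2 29.7]
```

```bash
python3 -m inch '[{"tx":0,"ty":0,"tz":-5,"ax":0,"ay":0,"az":0,"jaw":1},{"tx":-2.8,"ty":-3.84,"tz":0,"ax":0,"ay":0,"az":0,"jaw":1},{"tx":-2.8,"ty":-3.84,"tz":0,"ax":0,"ay":0,"az":0,"jaw":1},{"tx":-2.8,"ty":-3.84,"tz":0,"ax":0,"ay":0,"az":0,"jaw":1},{"tx":-2.8,"ty":-3.84,"tz":0,"ax":0,"ay":0,"az":0,"jaw":1},{"tx":-2.8,"ty":-3.84,"tz":0,"ax":0,"ay":0,"az":0,"jaw":1},{"tx":-2.8,"ty":-3.84,"tz":0,"ax":0,"ay":0,"az":0,"jaw":1},{"tx":-2.8,"ty":-3.84,"tz":0,"ax":0,"ay":0,"az":0,"jaw":1},{"tx":0,"ty":0,"tz":4,"ax":0,"ay":0,"az":0,"jaw":1},{"tx":0,"ty":0,"tz":5,"ax":0,"ay":0,"az":0,"jaw":1},{"tx":0,"ty":0,"tz":0,"ax":0,"ay":0,"az":0,"jaw":1},{"tx":0,"ty":0,"tz":0,"ax":0,"ay":0,"az":0,"jaw":1}]'
python3 - <<'E'
from h import *
rep([451,0.5,43.5]); stack()
E
```

```text
t: 25.75
ee_pos: [453.2, 0.4, 159.4]
orientation: [-3.142, 0.001, -0.001]
ft_force: [0.9, -0.1, -0.5]
width: 88.1
ee [4.535e+02 3.000e-01 1.598e+02] sd [0.2 0.  0.2] tz dir [ 0.002 -0.    -1.   ] yaw -0.03 F [0.  0.2 0.1] w 87.9 t 26.05
need cm (tool) [-0.27 -0.02 11.63]
hub 1688 57.7 451.2 0.2 r 23.1
plate 2840 39.5 450.9 0.0 r 40.2
boss 64 33.8 451.1 0.3 r 39.9
flange 1885 8.8 453.8 0.5 r 47.9
```

```bash
python3 -m inch '[{"tx":-0.25,"ty":0.02,"tz":4,"ax":0,"ay":0,"az":0,"jaw":0.8},{"tx":0,"ty":0,"tz":4,"ax":0,"ay":0,"az":0,"jaw":0.8},{"tx":0,"ty":0,"tz":2.4,"ax":0,"ay":0,"az":0,"jaw":0.8},{"tx":0,"ty":0,"tz":1.2,"ax":0,"ay":0,"az":0,"jaw":0.8},{"tx":0,"ty":0,"tz":0,"ax":0,"ay":0,"az":0,"jaw":0.8},{"tx":0,"ty":0,"tz":0,"ax":0,"ay":0,"az":0,"jaw":0.8}]'
python3 - <<'E'
from h import *
rep([451,0.1,42.5])
E
python3 -m inch '[{"tx":0,"ty":0,"tz":0,"ax":0,"ay":0,"az":0,"jaw":0},{"tx":0,"ty":0,"tz":0,"ax":0,"ay":0,"az":0,"jaw":0},{"tx":0,"ty":0,"tz":0,"ax":0,"ay":0,"az":0,"jaw":0},{"tx":0,"ty":0,"tz":0,"ax":0,"ay":0,"az":0,"jaw":0},{"tx":0,"ty":0,"tz":0,"ax":0,"ay":0,"az":0,"jaw":0}]'
python3 - <<'E'
from h import *
rep([451,0.1,42.5])
E
```

```text
t: 26.85
ee_pos: [450.5, 0.3, 43.2]
orientation: [3.142, -0.0, 0.002]
ft_force: [0.7, -0.5, 0.2]
width: 70.0
ee [4.504e+02 3.000e-01 4.310e+01] sd [0.2 0.  0.2] tz dir [ 0.001 -0.    -1.   ] yaw -0.02 F [-0.1 -0.1 -0.1] w 70.2 t 27.15
need cm (tool) [0.06 0.02 0.06]
t: 27.78
ee_pos: [450.1, 0.3, 42.4]
orientation: [-3.142, 0.001, -0.001]
ft_force: [1.1, -0.2, -1.1]
width: 45.7
ee [4.501e+02 3.000e-01 4.240e+01] sd [0. 0. 0.] tz dir [ 0. -0. -1.] yaw -0.02 F [ 1.5 -0.2 -0.7] w 45.3 t 28.075
need cm (tool) [ 0.09  0.02 -0.01]
```

```bash
python3 -m inch '[{"tx":0,"ty":0,"tz":-0.5,"ax":0,"ay":0,"az":0,"jaw":0},{"tx":0,"ty":0,"tz":-2,"ax":0,"ay":0,"az":0,"jaw":0},{"tx":0,"ty":0,"tz":-4,"ax":0,"ay":0,"az":0,"jaw":0},{"tx":0,"ty":0,"tz":-4,"ax":0,"ay":0,"az":0,"jaw":0},{"tx":0,"ty":0,"tz":-4,"ax":0,"ay":0,"az":0,"jaw":0},{"tx":4,"ty":-1.1,"tz":0,"ax":0,"ay":0,"az":0,"jaw":0},{"tx":4,"ty":-1.1,"tz":0,"ax":0,"ay":0,"az":0,"jaw":0},{"tx":4,"ty":-1.1,"tz":0,"ax":0,"ay":0,"az":0,"jaw":0},{"tx":4,"ty":-1.1,"tz":0,"ax":0,"ay":0,"az":0,"jaw":0},{"tx":4,"ty":-1.1,"tz":0,"ax":0,"ay":0,"az":0,"jaw":0},{"tx":0,"ty":0,"tz":0,"ax":0,"ay":0,"az":0,"jaw":0},{"tx":0,"ty":0,"tz":0,"ax":0,"ay":0,"az":0,"jaw":0}]'
python3 - <<'E'
from h import *
rep([649,55,30])
im,W=cloud('wrist');save('w8',im)
like(W,762,60,10,16,60);like(W,762,60,27,35,45)
E
```

```text
t: 29.58
ee_pos: [648.1, 55.1, 186.3]
orientation: [3.141, -0.0, -0.005]
ft_force: [0.1, 0.3, -4.8]
width: 45.3
ee [648.7  54.9 187.2] sd [0.4 0.  0.4] tz dir [-0. -0. -1.] yaw -0.04 F [-0.  -0.1 -4.5] w 45.3 t 29.875
need cm (tool) [ 4.000e-02 -1.000e-02  1.572e+01]
part 2195 ((761.9313354492188, 60.0322265625), 59.9674072265625) [10.9 12.5 14. ]
part 1237 ((759.7453002929688, 59.76494598388672), 23.32598876953125) [29.1 30.6 31.9]
```

View pics/w8.png

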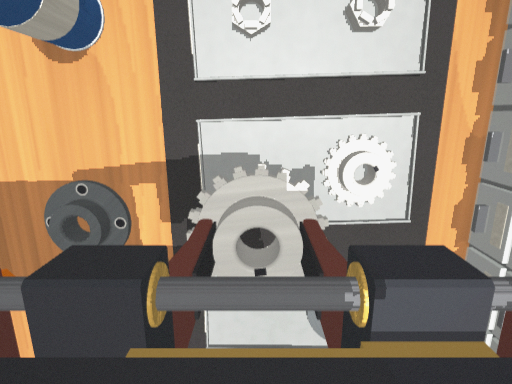

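```bash
python3 - <<'E'
from h import *
p=ray('wrist',[(198,120),(420,114),(409,221)],11);print(p.round(1))
u=p[1]-p[0];print(np.degrees(np.arctan2(u[1],u[0])),np.linalg.norm(u));u/=np.linalg.norm(u)
c=(p[0]+p[2])/2;print('origin corners',c-56*u,'from like',np.array([759.7,59.8])-112*u)
E
python3 -m inch '[{"tx":0,"ty":0,"tz":3.5,"ax":0,"ay":0,"az":0,"jaw":0},{"tx":0,"ty":0,"tz":4,"ax":0,"ay":0,"az":0,"jaw":0},{"tx":0,"ty":0,"tz":3.5,"ax":0,"ay":0,"az":0,"jaw":0},{"tx":0,"ty":0,"tz":2.5,"ax":0,"ay":0,"az":0,"jaw":0},{"tx":0,"ty":0,"tz":2,"ax":0,"ay":0,"az":0,"jaw":0},{"tx":0,"ty":0,"tz":0,"ax":0,"ay":0,"az":0,"jaw":0},{"tx":0,"ty":0,"tz":0,"ax":0,"ay":0,"az":0,"jaw":0}]'
python3 -c "
from h import *
rep([648,56,15.4])"
```

```text
[[587.6 113.7]
 [819.2 119.7]
 [821.7   2. ]]
1.4883877762253976 231.68020162406998
origin corners [648.65798111  56.42734486] from like [647.73778771  56.89087328]
t: 30.8
ee_pos: [650.7, 55.3, 33.4]
orientation: [-3.141, 0.001, -0.002]
ft_force: [-0.3, -0.6, -3.4]
width: 44.8
ee [650.6  55.3  33.5] sd [0.2 0.  0.2] tz dir [ 0.001  0.    -1.   ] yaw -0.02 F [-0.1 -0.1 -4. ] w 45.4 t 31.1
need cm (tool) [-0.27 -0.07  1.81]
```

```bash
python3 -m inch '[{"tx":-0.2,"ty":-0.13,"tz":0,"ax":0,"ay":0,"az":0,"jaw":0},{"tx":0,"ty":0,"tz":0.7,"ax":0,"ay":0,"az":0,"jaw":0},{"tx":0,"ty":0,"tz":0.5,"ax":0,"ay":0,"az":0,"jaw":0},{"tx":0,"ty":0,"tz":0.3,"ax":0,"ay":0,"az":0,"jaw":0},{"tx":0,"ty":0,"tz":0.15,"ax":0,"ay":0,"az":0,"jaw":0},{"tx":0,"ty":0,"tz":0.05,"ax":0,"ay":0,"az":0,"jaw":0},{"tx":0,"ty":0,"tz":0,"ax":0,"ay":0,"az":0,"jaw":0},{"tx":0,"ty":0,"tz":0,"ax":0,"ay":0,"az":0,"jaw":0}]'
python3 -c "
from h import *
rep([648.2,56.6,15.4])"
```

```text
t: 32.1
ee_pos: [648.0, 56.5, 15.5]
orientation: [-3.142, 0.001, -0.0]
ft_force: [-0.9, -1.1, -3.8]
width: 45.2
ee [648.   56.5  15.5] sd [0. 0. 0.] tz dir [ 0.  0. -1.] yaw -0.02 F [-0.2 -0.3 -2.7] w 45.2 t 32.4
need cm (tool) [ 0.02 -0.01  0.01]
```

```bash
python3 -m inch '[{"tx":0,"ty":0,"tz":0.07,"ax":0,"ay":0,"az":0,"jaw":0},{"tx":0,"ty":0,"tz":0,"ax":0,"ay":0,"az":0,"jaw":0},{"tx":0,"ty":0,"tz":0,"ax":0,"ay":0,"az":0,"jaw":0}]'
python3 -c "
from h import *
rep()"
```

```text
t: 32.78
ee_pos: [647.9, 56.5, 15.4]
orientation: [-3.142, 0.001, -0.0]
ft_force: [-3.9, -0.3, 5.4]
width: 45.4
ee [648.   56.5  15.4] sd [0. 0. 0.] tz dir [ 0.  0. -1.] yaw -0.02 F [-3.  -0.6  5.6] w 45.3 t 33.075
```

Seated. Release, lift, then return over the flange.

```bash
python3 -m inch '[{"tx":0,"ty":0,"tz":0,"ax":0,"ay":0,"az":0,"jaw":0.6},{"tx":0,"ty":0,"tz":0,"ax":0,"ay":0,"az":0,"jaw":0.7},{"tx":0,"ty":0,"tz":0,"ax":0,"ay":0,"az":0,"jaw":0.7},{"tx":0,"ty":0,"tz":0,"ax":0,"ay":0,"az":0,"jaw":0.7},{"tx":0,"ty":0,"tz":-1,"ax":0,"ay":0,"az":0,"jaw":0.7},{"tx":0,"ty":0,"tz":-3,"ax":0,"ay":0,"az":0,"jaw":0.7},{"tx":0,"ty":0,"tz":-5,"ax":0,"ay":0,"az":0,"jaw":1},{"tx":0,"ty":0,"tz":-5,"ax":0,"ay":0,"az":0,"jaw":1},{"tx":0,"ty":0,"tz":-4,"ax":0,"ay":0,"az":0,"jaw":1},{"tx":0,"ty":0,"tz":0,"ax":0,"ay":0,"az":0,"jaw":1},{"tx":0,"ty":0,"tz":0,"ax":0,"ay":0,"az":0,"jaw":1}]'
python3 -c "
from h import *
im,W=cloud('wrist');like(W,648,56,27,35,45)"
python3 -m inch '[{"tx":-3.9,"ty":1.12,"tz":0,"ax":0,"ay":0,"az":0,"jaw":1},{"tx":-3.9,"ty":1.12,"tz":0,"ax":0,"ay":0,"az":0,"jaw":1},{"tx":-3.9,"ty":1.12,"tz":0,"ax":0,"ay":0,"az":0,"jaw":1},{"tx":-3.9,"ty":1.12,"tz":0,"ax":0,"ay":0,"az":0,"jaw":1},{"tx":-3.9,"ty":1.12,"tz":0,"ax":0,"ay":0,"az":0,"jaw":1},{"tx":0,"ty":0,"tz":3,"ax":0,"ay":0,"az":0,"jaw":1},{"tx":0,"ty":0,"tz":4,"ax":0,"ay":0,"az":0,"jaw":1},{"tx":0,"ty":0,"tz":0,"ax":0,"ay":0,"az":0,"jaw":1},{"tx":0,"ty":0,"tz":0,"ax":0,"ay":0,"az":0,"jaw":1},{"tx":0,"ty":0,"tz":0,"ax":0,"ay":0,"az":0,"jaw":1}]'
python3 - <<'E'
from h import *
rep([453.7,0.5,11.5]); stack()
E
```

```text
t: 34.45
ee_pos: [647.4, 56.5, 194.6]
orientation: [-3.142, 0.001, 0.001]
ft_force: [-1.1, 0.5, -1.2]
width: 87.6
part 1137 ((648.2645263671875, 56.464752197265625), 23.014625549316406) [29.3 30.6 31.8]
t: 35.75
ee_pos: [453.7, 0.6, 125.7]
orientation: [3.142, -0.0, 0.003]
ft_force: [-0.7, 0.0, 0.3]
width: 87.4
ee [453.4   0.6 125.5] sd [0.2 0.  0.2] tz dir [ 0.001 -0.    -1.   ] yaw -0.02 F [-0.  0. -0.] w 87.5 t 36.05
need cm (tool) [2.00e-02 1.00e-02 1.14e+01]
boss 2448 31.7 453.7 0.5 r 28.1
flange 5020 8.9 453.9 0.3 r 48.1
```

```bash
python3 -m inch '[{"tx":0.03,"ty":0.02,"tz":4,"ax":0,"ay":0,"az":0,"jaw":0.85},{"tx":0,"ty":0,"tz":4,"ax":0,"ay":0,"az":0,"jaw":0.85},{"tx":0,"ty":0,"tz":2.2,"ax":0,"ay":0,"az":0,"jaw":0.85},{"tx":0,"ty":0,"tz":1.1,"ax":0,"ay":0,"az":0,"jaw":0.85},{"tx":0,"ty":0,"tz":0,"ax":0,"ay":0,"az":0,"jaw":0.85},{"tx":0,"ty":0,"tz":0,"ax":0,"ay":0,"az":0,"jaw":0.85}]'
python3 - <<'E'
from h import *
rep([453.8,0.4,11.5])
E
python3 -m inch '[{"tx":0,"ty":0,"tz":0,"ax":0,"ay":0,"az":0,"jaw":0},{"tx":0,"ty":0,"tz":0,"ax":0,"ay":0,"az":0,"jaw":0},{"tx":0,"ty":0,"tz":0,"ax":0,"ay":0,"az":0,"jaw":0},{"tx":0,"ty":0,"tz":0,"ax":0,"ay":0,"az":0,"jaw":0},{"tx":0,"ty":0,"tz":0,"ax":0,"ay":0,"az":0,"jaw":0}]'
python3 - <<'E'
from h import *
rep([453.8,.4,11.5])
E
```

```text
t: 36.85
ee_pos: [453.8, 0.4, 12.4]
orientation: [3.142, -0.001, 0.002]
ft_force: [-0.8, -0.2, -0.2]
width: 74.8
ee [4.537e+02 4.000e-01 1.240e+01] sd [0.1 0.  0.1] tz dir [ 0.001 -0.    -1.   ] yaw -0.02 F [ 0.1 -0.1 -0.1] w 74.5 t 37.15
need cm (tool) [ 0.01 -0.    0.09]
t: 37.78
ee_pos: [453.2, 0.4, 11.7]
orientation: [-3.142, 0.001, -0.0]
ft_force: [-0.2, -0.3, 0.9]
width: 55.4
ee [4.532e+02 4.000e-01 1.170e+01] sd [0. 0. 0.] tz dir [ 0. -0. -1.] yaw -0.02 F [ 0.8 -0.1  1.1] w 55.9 t 38.075
need cm (tool) [ 0.06 -0.    0.02]
```

```bash
python3 -m inch '[{"tx":0,"ty":0,"tz":-0.5,"ax":0,"ay":0,"az":0,"jaw":0},{"tx":0,"ty":0,"tz":-2,"ax":0,"ay":0,"az":0,"jaw":0},{"tx":0,"ty":0,"tz":-4,"ax":0,"ay":0,"az":0,"jaw":0},{"tx":0,"ty":0,"tz":-5,"ax":0,"ay":0,"az":0,"jaw":0},{"tx":0,"ty":0,"tz":-5,"ax":0,"ay":0,"az":0,"jaw":0},{"tx":3.2,"ty":1.85,"tz":0,"ax":0,"ay":0,"az":0,"jaw":0},{"tx":3.2,"ty":1.85,"tz":0,"ax":0,"ay":0,"az":0,"jaw":0},{"tx":3.2,"ty":1.85,"tz":0,"ax":0,"ay":0,"az":0,"jaw":0},{"tx":3.2,"ty":1.85,"tz":0,"ax":0,"ay":0,"az":0,"jaw":0},{"tx":3.2,"ty":1.85,"tz":0,"ax":0,"ay":0,"az":0,"jaw":0},{"tx":3.1,"ty":1.85,"tz":0,"ax":0,"ay":0,"az":0,"jaw":0},{"tx":0,"ty":0,"tz":0,"ax":0,"ay":0,"az":0,"jaw":0}]'
python3 - <<'E'
from h import *
rep([643.5,-110.5,30])
im,W=cloud('wrist');save('w9',im)
like(W,755,-112,33,42,50)
E
```

```text
t: 39.58
ee_pos: [644.7, -111.8, 175.3]
orientation: [-3.142, 0.002, 0.002]
ft_force: [-1.3, 0.8, -7.1]
width: 55.4
ee [ 642.6 -110.3  175.6] sd [0.4 0.3 0.5] tz dir [-0.001  0.    -1.   ] yaw 0.0 F [-0.1  0.1 -7.1] w 55.3 t 39.875
need cm (tool) [ 0.11  0.02 14.56]
part 1881 ((757.0052490234375, -110.65351104736328), 28.21979522705078) [34.6 36.6 37.8]
```

View pics/w9.png

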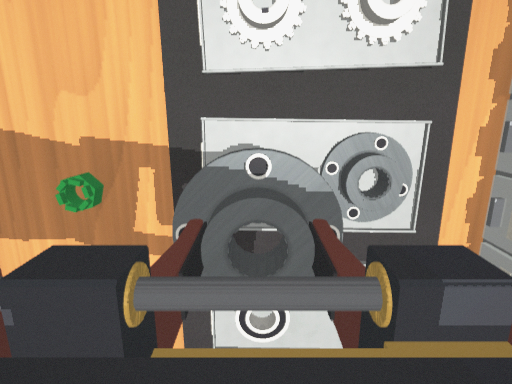

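```bash
python3 - <<'E'
from h import *
p=ray('wrist',[(203,118),(431,122),(416,231)],11);print(p.round(1))
u=p[1]-p[0];print(np.degrees(np.arctan2(u[1],u[0])),np.linalg.norm(u));u/=np.linalg.norm(u)
c=(p[0]+p[2])/2;print('origin corners',c-56*u,'from like',np.array([757,-110.65])-112*u)
E
python3 -m inch '[{"tx":0,"ty":0,"tz":3.5,"ax":0,"ay":0,"az":0,"jaw":0},{"tx":0,"ty":0,"tz":4,"ax":0,"ay":0,"az":0,"jaw":0},{"tx":0,"ty":0,"tz":3,"ax":0,"ay":0,"az":0,"jaw":0},{"tx":0,"ty":0,"tz":2.5,"ax":0,"ay":0,"az":0,"jaw":0},{"tx":0,"ty":0,"tz":1,"ax":0,"ay":0,"az":0,"jaw":0},{"tx":0,"ty":0,"tz":0,"ax":0,"ay":0,"az":0,"jaw":0},{"tx":0,"ty":0,"tz":0,"ax":0,"ay":0,"az":0,"jaw":0}]'
python3 -c "
from h import *
rep([645,-109.5,16.7])"
```

```text
[[ 588.4  -49.3]
 [ 819.4  -53.1]
 [ 818.8 -170.7]]
-0.9574429714535786 231.02014417503108
origin corners [ 647.60498869 -109.07015989] from like [ 645.01563718 -108.77850749]
t: 40.8
ee_pos: [645.0, -110.8, 38.0]
orientation: [3.141, -0.0, 0.003]
ft_force: [0.3, -0.2, -7.0]
width: 55.3
ee [ 644.8 -110.8   37.7] sd [0.3 0.  0.3] tz dir [ 0.001 -0.    -1.   ] yaw -0.02 F [ 0.1 -0.1 -7.5] w 55.1 t 41.1
need cm (tool) [ 0.02 -0.13  2.1 ]
```

```bash
python3 - <<'E'
from h import *
rep();im,W=cloud('wrist');save('w10',im);like(W,757,-110,33,42,45)
T=np.load('top.npy');like(T,757,-110,33,42,45);like(T,760,60,27,35,40);like(T,760,-270,20,36,45);like(T,756,219,20,36,45)
E
```

```text
ee [ 644.1 -110.7   36.8] sd [0.1 0.  0.2] tz dir [-0.  0. -1.] yaw -0.02 F [-0.3  0.7 -7.3] w 55.5 t 41.4
part 4008 ((757.0366821289062, -110.31488037109375), 28.446317672729492) [34.2 36.6 37.7]
part 308 ((755.3870239257812, -110.50093078613281), 28.706716537475586) [34.4 37.8 40.5]
part 220 ((758.44091796875, 60.20185089111328), 23.783924102783203) [28.7 31.9 34.3]
part 435 ((759.339599609375, -270.5404052734375), 32.82590866088867) [22.4 29.2 32.5]
part 156 ((753.6986083984375, 218.56808471679688), 20.029674530029297) [21.5 28.6 34.6]
```

View pics/w10.png

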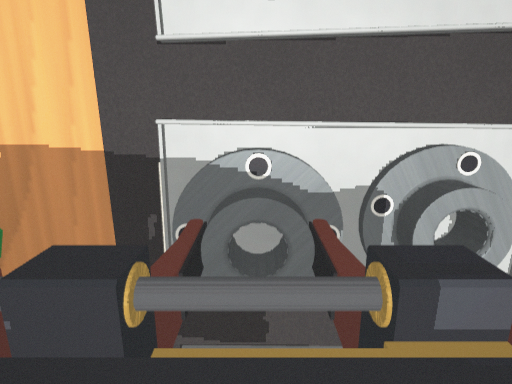

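```bash
python3 -m inch '[{"tx":0.1,"ty":-0.18,"tz":0,"ax":0,"ay":0,"az":0,"jaw":0},{"tx":0,"ty":0,"tz":0.8,"ax":0,"ay":0,"az":0,"jaw":0},{"tx":0,"ty":0,"tz":0.6,"ax":0,"ay":0,"az":0,"jaw":0},{"tx":0,"ty":0,"tz":0.3,"ax":0,"ay":0,"az":0,"jaw":0},{"tx":0,"ty":0,"tz":0.15,"ax":0,"ay":0,"az":0,"jaw":0},{"tx":0,"ty":0,"tz":0.1,"ax":0,"ay":0,"az":0,"jaw":0},{"tx":0,"ty":0,"tz":0,"ax":0,"ay":0,"az":0,"jaw":0},{"tx":0,"ty":0,"tz":0,"ax":0,"ay":0,"az":0,"jaw":0}]'
python3 -c "
from h import *
rep([645.2,-108.9,16.7])"
```

```text
t: 42.45
ee_pos: [645.2, -108.9, 17.4]
orientation: [3.142, -0.001, 0.0]
ft_force: [-0.3, 0.2, -7.5]
width: 55.7
ee [ 645.2 -108.9   17.3] sd [0. 0. 0.] tz dir [ 0. -0. -1.] yaw -0.02 F [-0.2  0.3 -7.6] w 55.6 t 42.75
need cm (tool) [ 0.   -0.    0.06]
```

```bash
python3 -m inch '[{"tx":0,"ty":0,"tz":0.05,"ax":0,"ay":0,"az":0,"jaw":0},{"tx":0,"ty":0,"tz":0.03,"ax":0,"ay":0,"az":0,"jaw":0},{"tx":0,"ty":0,"tz":0,"ax":0,"ay":0,"az":0,"jaw":0},{"tx":0,"ty":0,"tz":0,"ax":0,"ay":0,"az":0,"jaw":0}]'
python3 -c "
from h import *
rep([645.2,-108.9,16.7])"
```

```text
t: 43.25
ee_pos: [645.1, -108.9, 16.8]
orientation: [3.142, -0.001, 0.0]
ft_force: [-2.7, 0.6, -0.3]
width: 55.6
ee [ 645.2 -108.9   16.8] sd [0. 0. 0.] tz dir [ 0. -0. -1.] yaw -0.02 F [-3.2  0.5  2.9] w 55.1 t 43.55
need cm (tool) [ 0.   -0.    0.01]
```

Contact made (−7.6 → +2.9 N). Release and withdraw.

```bash
python3 -m inch '[{"tx":0,"ty":0,"tz":0,"ax":0,"ay":0,"az":0,"jaw":0.7},{"tx":0,"ty":0,"tz":0,"ax":0,"ay":0,"az":0,"jaw":0.8},{"tx":0,"ty":0,"tz":0,"ax":0,"ay":0,"az":0,"jaw":0.8},{"tx":0,"ty":0,"tz":0,"ax":0,"ay":0,"az":0,"jaw":0.8},{"tx":0,"ty":0,"tz":-1,"ax":0,"ay":0,"az":0,"jaw":0.8},{"tx":0,"ty":0,"tz":-3,"ax":0,"ay":0,"az":0,"jaw":0.8},{"tx":0,"ty":0,"tz":-5,"ax":0,"ay":0,"az":0,"jaw":1},{"tx":0,"ty":0,"tz":-5,"ax":0,"ay":0,"az":0,"jaw":1},{"tx":0,"ty":0,"tz":-5,"ax":0,"ay":0,"az":0,"jaw":1},{"tx":0,"ty":0,"tz":-5,"ax":0,"ay":0,"az":0,"jaw":1},{"tx":0,"ty":0,"tz":0,"ax":0,"ay":0,"az":0,"jaw":1},{"tx":0,"ty":0,"tz":0,"ax":0,"ay":0,"az":0,"jaw":1}]'
python3 - <<'E'
from h import *
rep();im,W=cloud('wrist');like(W,645,-109,33,42,50)
s,S=cloud('side');save('end',s)
like(S,644,215,20,36,30);like(S,648,-268,20,36,40);like(S,648,56,27,35,40)
E
```

```text
t: 45.05
ee_pos: [644.6, -108.8, 256.3]
orientation: [-3.142, 0.0, 0.0]
ft_force: [0.2, -0.4, -0.3]
width: 87.8Traceback (most recent call last):
  File "<stdin>", line 2, in <module>
  File "h.py", line 14, in rep
    viewer.get_image('side');o=get_obs();L.append(o['ee_pos']);F.append(o['ft_force'])
    ~~~~~~~~~~~~~~~~^^^^^^^^
ValueError: 200 camera calls are used up
```

```bash
python3 -c "
from h import *
o=get_obs();print(o['t'],o['ee_pos'],o['ft_force'],o['width']);print(ctrl.close_job())"
```

```text
45.1 [ 644.1829894  -108.72173954  255.31543418] [ 0.3097055  -0.26756857  0.30856107] 87.8864485193125
the job is handed in; nothing more can be done
None
```

All four parts are off the pile, each in the near half of its tray. I handed the job in at about 45 s with the gripper open and clear, but the flange has no check by camera after release.

**How they were placed:** I took them top down: nut, bearing, sprocket, flange. All stayed upright like their likes, and I lowered each until the wrist force showed it touching the floor before opening the jaws.

**Checks after release, by wrist camera:**

| Part | Measured centre (x, y), mm | Tray middle found (x, y), mm |
|---|---|---|
| Nut | (643.5, 215.0) | (644, 215.4) |
| Bearing | (648.4, −268.3) | (648.9, −268.7) |
| Sprocket | (648.3, 56.5) | (648.2, 56.6) |

The tops of these three were within about 1 mm of their seated heights.

**What failed or disagreed:**
- **No final picture:** the camera budget ran out because my position averaging used a camera call for each reading. The flange's release and the final state of the bottle and can were not photographed.
- **Flange:** the evidence is the arm's readings only. Before release the TCP was at (645.2, −108.9) and z 16.8 mm against 16.7 mm expected. The vertical force went from −7.6 N to +2.9 N on contact and to about 0 N after release.
- **Flange tray middle:** in x, the tray corners gave 647.6 mm and the fixed flange gave 645.0 mm. I aimed at 645.2 mm, because the fixed-flange figure repeated on a second look.
- **Bottle and can:** all moves between the stack and the trays were planned above or clear of them. No high wrist force appeared in the readings I took.

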